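# Sort the steel bolts into the tray by length

## Robot

A 6-joint arm with a two-finger parallel gripper is mounted at the origin on the work surface; the furniture and walls round the work are solid. World frame = base frame: x ahead of the robot, y to its left, z up, the work surface at z = 0. Lengths are in mm, angles in rad, forces in N, time in s.
With the tool pointing down it reaches from about 275 to 1000 mm from the base axis. Payload 8.4 kg.
Tool frame: the origin (TCP) lies midway between the tips of the shut fingers; the grasp point (between the pads) lies grip_depth behind it (grip_depth is the distance from the TCP to the grasp point, in mm); z points along the fingers, y is the line along which they close (so a half turn about z gives the same grasp; the last joint's range is limited). The gripper opens to 85 mm and grips with 20 to 120 N. Pads are 22 mm wide; open, the fingers measure 114 mm over their backs; the gripper's body (76 mm by 85 mm) begins 54 mm behind the grasp point. The pads swing forward as they close: fully open they stand 13 mm farther back than shut.
Start: joints at [1.293, 0.353, 1.633, -0, 1.155, -0.002], TCP at [170.196, 601.383, 231.281] pointing down, gripper open.
Joint ranges: [-2.63, 2.63], [-0.92, 2.1], [0.06, 2.66], [-1.3, 4.44], [0, 2.69], [-3.02, 3.02]. Speed limits (rad/s): [2.22, 2.22, 2.79, 3.14, 3.14, 3.14].

## Interface

Orientations are given as [roll, pitch, yaw] about the fixed x, y, z axes, in that order (R = Rz(yaw) Ry(pitch) Rx(roll)).
In Python, from rig import * gives the robot as it stands.
- The arm moves only by the shell command python3 -m creep 'ROWS' [FORCE]. ROWS is JSON, a list of rows, each an object of numbers: "x", "y", "z": the shift along the tool's x, y, z in mm; "rx", "ry", "rz": the turn, a rotation vector about the tool's x, y, z in rad; "hand": the finger opening in mm, from 0 to 85.4. A call has 1 to 20 rows; each row shifts and turns the commanded pose from where the row before left it, along the tool's axes as they then stand; what a row does not reach is not made up. A row lasts 1/8 s, in which the tool goes at most 62.5 mm and 10.7 degrees, less where a joint would pass 70% of its speed; a pose out of reach is approached as far as the arm can. A call with a gripper value outside its range is refused whole. The fingers move at their own pace and stop on an object; FORCE is the grip in N (left out, the last holds). Time passes only in rows, so rows that do not move let the fingers close. It gives the time, the measured TCP pose, the force, the opening and the grip force at its end, in the units of the state.
- sense(): the state, without advancing time (a new reading comes with each control period).
- grab_frame(name): name is "scene" or "top" or "wrist"; returns the picture (420x560x3 uint8, red, green, blue); there is no depth.
- get_calibration(name): a dict with "K" (3x3 intrinsics, pixels), "R" (3x3) and "t" (3): a world point X has camera coordinates R X + t. Camera axes: x right, y down, z forward; pixel columns grow to the right and rows downward; lengths in mm; the calibration is good to about 2 mm. A picture is of the moment at which its call begins: read the wrist's pose just before it. get_calibration takes no time and is no camera call; for the wrist camera it gives the pose at the moment of the call.
- sign_off(): hands the job in; it is judged then, once.
The state is a dict: "clock": time; "qpos": joint angles; "qvel": joint speeds; "joint_efforts": joint torques, N m; "eef_pos": TCP position; "tcp_rot": TCP orientation; "contact_force": force on the tool from outside, world axes, zero at the start; "wrist_torque": the same for the moment, N m; "opening": opening from 0.0 (shut) to 1.0 (fully open); "grasp_force": force on a finger pad.
Only numpy, scipy, OpenCV 4.12 (cv2) and the standard library are available. Lean on these libraries where they do the work, as an engineer would, in place of code of your own. Each camera call takes 0.05 s, during which the arm holds its last target. There are 200 camera calls.

## Task

Put the steel bolts away: lay each of the three silver steel bolts flat and lengthways in the compartment of the blue tray that is made to its length (short in the shortest, medium in the middle-sized, long in the longest). Leave the two brass bolts where they lie.

Things in the scene. Friction and masses are not known exactly. Their poses are not given: they have to be found in the camera images.
- steel_short_mid (a point): short silver steel hex bolt with a nut at its end, lying down, 50 mm long. Point: its centre, 8.5 mm above what it rests on. x along it from head to nut, z up. Shank 10 mm thick, 3.5 mm clear of the surface; head (7 mm long) at the -x end, nut (8 mm) 4 mm short of the +x end, both 17 mm high, 20 mm wide. Bare shank between: 31 mm, its middle 2.5 mm from this point towards the head. About 50 g
- steel_medium_mid (a point): medium silver steel hex bolt with a nut at its end, lying down, 80 mm long. Point: its centre, 8.5 mm above what it rests on. x along it from head to nut, z up. Shank 10 mm thick, 3.5 mm clear of the surface; head (7 mm long) at the -x end, nut (8 mm) 4 mm short of the +x end, both 17 mm high, 20 mm wide. Bare shank between: 61 mm, its middle 2.5 mm from this point towards the head. About 68 g
- steel_long_mid (a point): long silver steel hex bolt with a nut at its end, lying down, 110 mm long. Point: its centre, 8.5 mm above what it rests on. x along it from head to nut, z up. Shank 10 mm thick, 3.5 mm clear of the surface; head (7 mm long) at the -x end, nut (8 mm) 4 mm short of the +x end, both 17 mm high, 20 mm wide. Bare shank between: 91 mm, its middle 2.5 mm from this point towards the head. About 86 g
- brass_short_mid (a point): short yellow brass bolt with nut, 50 mm long, otherwise just like the steel one of that length; same point and axes. It does not belong in the tray.
- brass_long_mid (a point): long yellow brass bolt with nut, 110 mm long, otherwise just like the steel one of that length; same point and axes. It does not belong in the tray.
- bin_short: short white open compartment with black floor, fixed in the blue tray, for the 50 mm bolt: inside 70 mm long (x), 60 mm wide (y). Origin: centre of its underside, z up; floor 4 mm and wall tops 11 mm above the origin, walls 4 mm thick. The three compartments lie side by side, parallel, centres 72 mm apart, in any order
- bin_medium: medium white open compartment with black floor, fixed in the blue tray, for the 80 mm bolt: inside 100 mm long (x), 60 mm wide (y). Origin: centre of its underside, z up; floor 4 mm and wall tops 11 mm above the origin, walls 4 mm thick. The three compartments lie side by side, parallel, centres 72 mm apart, in any order
- bin_long: long white open compartment with black floor, fixed in the blue tray, for the 110 mm bolt: inside 130 mm long (x), 60 mm wide (y). Origin: centre of its underside, z up; floor 4 mm and wall tops 11 mm above the origin, walls 4 mm thick. The three compartments lie side by side, parallel, centres 72 mm apart, in any order
- tray: shallow blue sorting tray, fixed to the table, 154 mm (x) by 228 mm (y), rim 12 mm high and 5 to 6 mm thick; origin at the centre of its underside, z up. The compartments stand on its 4 mm floor in a row along y.

How it is judged:
By the outcome, as a careful person would: the job done as asked, in the order asked, and still so for the second after the job is handed in, with the robot touching nothing.
It also fails if it takes over 80 s, if anything falls off the work surface, if the arm or the gripper's body presses on something with over 40 N, if the wrist force passes 120 N, or if a joint passes its speed limit or range.

## Working session

There is one attempt and no reset: what is moved stays moved. The work goes in short steps, Python scripts to look and compute and a shell command to move; the robot and the scene stay as the last step left them, time stands still between calls to the robot, and variables do not carry over. Pictures are saved under pics/ and viewed, at most 14 in all, crops included, and the job is handed in when it is done.

```bash
ls; mkdir -p pics; python3 - <<'E'
from rig import *
import cv2
s=sense();print(s)
for n in("top","scene"):
    cv2.imwrite(f"pics/{n}0.png",grab_frame(n)[...,::-1]);c=get_calibration(n);print(n,c)
E
```

```text
pics
{'clock': 0.0, 'qpos': array([ 1.29259899e+00,  3.53655995e-01,  1.63416631e+00, -3.62573365e-06,
        1.15519686e+00, -2.41405502e-03]), 'qvel': array([ 0.00010523,  0.00203914, -0.00016692,  0.00109937,  0.00042609,
        0.00035701]), 'joint_efforts': array([ 3.76942131e-03, -6.05241108e+01, -3.42081392e+01,  2.85758806e-04,
        9.13227821e-03,  4.52405388e-06]), 'eef_pos': array([170.06160182, 600.90414495, 230.54301467]), 'tcp_rot': array([-3.14016614e+00, -1.28687707e-07,  2.86581083e+00]), 'contact_force': array([ 0.28366433,  0.38329109, -0.32927877]), 'wrist_torque': array([ 0.07218026, -0.00628732,  0.0088991 ]), 'grasp_force': 0.0, 'opening': 1.000231082058911}
top {'K': array([[535.30303363,   0.        , 272.79817349],
       [  0.        , 535.30303363, 212.4036956 ],
       [  0.        ,   0.        ,   1.        ]]), 'R': array([[ 0.015426  , -0.99981497,  0.01149202],
       [-0.99645581, -0.01632266, -0.08251902],
       [ 0.08269133, -0.01017835, -0.99652323]]), 't': array([  18.51067043,  545.03258442, 1421.91784277])}
scene {'K': array([[506.72300511,   0.        , 288.24413057],
       [  0.        , 506.72300511, 209.66544072],
       [  0.        ,   0.        ,   1.        ]]), 'R': array([[-0.81387202, -0.58086864, -0.01428106],
       [-0.44561965,  0.63976619, -0.62619673],
       [ 0.37287458, -0.50328008, -0.77953429]]), 't': array([447.33933463, 243.48423995, 971.3692362 ])}
```

View pics/top0.png

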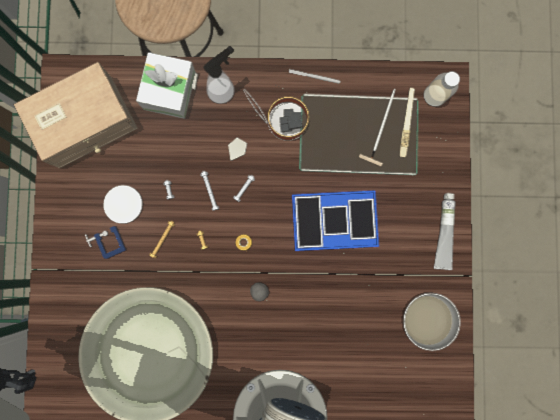

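View pics/scene0.png

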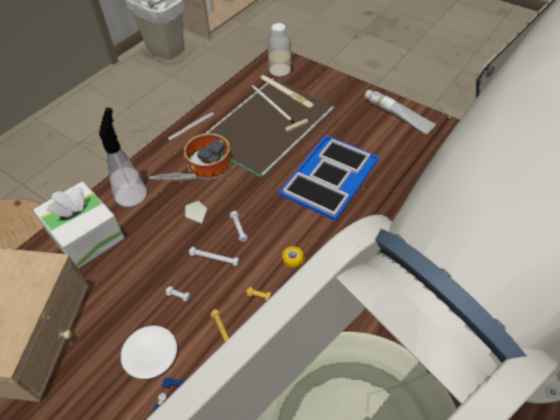

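Top view: the steel bolts are short at (168,189), long at (209,190) and medium at (244,188). The tray is at (336,221), with long, short and medium compartments from left to right. The brass bolts are at (162,239) and (202,240), nearest the steel long and short.

```bash
cat > h.py <<'E'
from rig import *
import cv2, numpy as np
def ray(c,uv,z):
    K,R,t=map(np.asarray,(c["K"],c["R"],c["t"])); o=-R.T@t
    d=R.T@np.linalg.solve(K,[uv[0],uv[1],1]); return (o+d*(z-o[2])/d[2])[:2]
def axis(c,cnt,z):
    P=np.array([ray(c,p,z) for p in cnt.reshape(-1,2)],np.float32)
    (x,y),(w,h),a=cv2.minAreaRect(P)
    if w<h: w,h,a=h,w,a+90
    return np.round([x,y,w,h,(a+90)%180-90],1)
E
python3 - <<'E'
from h import *
im=cv2.imread("pics/top0.png");c=get_calibration("top")
hsv=cv2.cvtColor(im,cv2.COLOR_BGR2HSV)
def cs(m,lo):
    return [k for k in cv2.findContours(m.astype(np.uint8),0,1)[0] if cv2.contourArea(k)>lo]
H,S,V=cv2.split(hsv)
m=(S<70)&(V>110);m[:,:150]=0;m[:165]=0;m[215:]=0;m[:,260:]=0
for k in cs(m,20):print("steel",axis(c,k,8.5),k.mean(0))
b=(H>105)&(H<130)&(S>150)&(V>80);b[:,:280]=0
for k in cs(b,300):print("tray",axis(c,k,12))
d=(V<40);d[:190]=0;d[252:]=0;d[:,:290]=0;d[:,382:]=0
for k in cs(d,150):print("floor",axis(c,k,8))
E
```

```text
steel [605.4 314.2  51.3  19.7  13. ] [[168.         189.21276596]]
steel [613.1 107.   81.4  22.1 -33.7] [[243.77777778 187.42857143]]
steel [604.3 202.6 111.5  20.7  19.2] [[209.13636364 190.47727273]]
tray [ 527.3 -141.8  226.   152.2  -86.2]
```

```bash
cat >> h.py <<'E'
def go(x,y,yawdeg,z):
    s=sense();p=s["eef_pos"];yw=s["tcp_rot"][2];d=np.array([x,y])-p[:2]
    dyaw=(np.radians(yawdeg)-yw+np.pi/2)%np.pi-np.pi/2
    print("t%.2f"%s["clock"],"tool x %.1f y %.1f z %.1f rz %.3f"%(d@[np.cos(yw),np.sin(yw)],d@[np.sin(yw),-np.cos(yw)],p[2]-z,-dyaw),
     "(after turn: x %.1f y %.1f)"%(d@[np.cos(yw+dyaw),np.sin(yw+dyaw)],d@[np.sin(yw+dyaw),-np.cos(yw+dyaw)]),"q6 %.2f"%s["qpos"][5])
E
python3 -m creep '[{"x":-41.4,"y":-13.1,"hand":50},{"x":-41.4,"y":-13.1},{"x":-41.4,"y":-13.1},{"x":-41.4,"y":-13.1},{"x":-41.4,"y":-13.1},{"x":-41.4,"y":-13.1},{"x":-41.4,"y":-13.1},{"x":-41.4,"y":-13.1},{"x":-41.4,"y":-13.1},{"x":-41.4,"y":-13.1},{"x":-41.4,"y":-13.1},{"x":-41.4,"y":-13.1},{"rz":-0.126},{"rz":-0.126},{"rz":-0.126},{"rz":-0.126},{"x":0},{"x":0},{"x":0}]' 40
python3 - <<'E'
from h import *
import rig;print([n for n in dir(rig) if n[0]!='_'],getattr(rig,'grip_depth',None))
go(605.4,314.2,13,100)
c=get_calibration("wrist");cv2.imwrite("pics/w1.png",grab_frame("wrist")[...,::-1]);np.savez("w1",**c)
E
```

```text
['MotionError', 'get_calibration', 'grab_frame', 'grip_depth', 'sense', 'sign_off'] 18.700000000000003
t0.10 tool x -497.0 y -157.4 z 130.6 rz -0.503 (after turn: x -359.7 y -377.4) q6 -0.00schema error: expected keys x, y, z, rx, ry, rz, hand
```

View pics/w1.png

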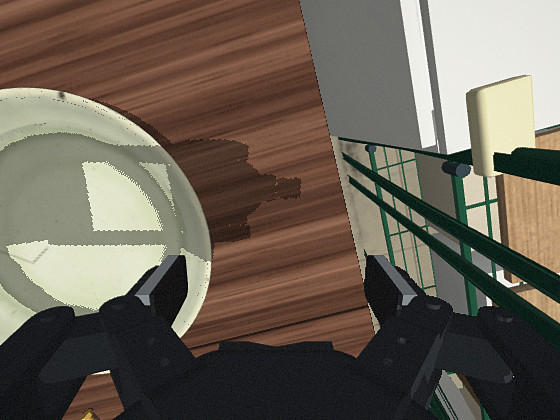

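The picture shows the bowl and the table edge from the start pose: the arm did not move, because every row needs all the keys.

```bash
python3 -m creep '[{"x":-49.7,"y":-15.7,"z":0,"rx":0,"ry":0,"rz":0,"hand":50},{"x":-49.7,"y":-15.7,"z":0,"rx":0,"ry":0,"rz":0,"hand":50},{"x":-49.7,"y":-15.7,"z":0,"rx":0,"ry":0,"rz":0,"hand":50},{"x":-49.7,"y":-15.7,"z":0,"rx":0,"ry":0,"rz":0,"hand":50},{"x":-49.7,"y":-15.7,"z":0,"rx":0,"ry":0,"rz":0,"hand":50},{"x":-49.7,"y":-15.7,"z":0,"rx":0,"ry":0,"rz":0,"hand":50},{"x":-49.7,"y":-15.7,"z":0,"rx":0,"ry":0,"rz":0,"hand":50},{"x":-49.7,"y":-15.7,"z":0,"rx":0,"ry":0,"rz":0,"hand":50},{"x":-49.7,"y":-15.7,"z":0,"rx":0,"ry":0,"rz":0,"hand":50},{"x":-49.7,"y":-15.7,"z":0,"rx":0,"ry":0,"rz":0,"hand":50},{"x":0,"y":0,"z":0,"rx":0,"ry":0,"rz":-0.126,"hand":50},{"x":0,"y":0,"z":0,"rx":0,"ry":0,"rz":-0.126,"hand":50},{"x":0,"y":0,"z":0,"rx":0,"ry":0,"rz":-0.126,"hand":50},{"x":0,"y":0,"z":0,"rx":0,"ry":0,"rz":-0.126,"hand":50},{"x":0,"y":0,"z":0,"rx":0,"ry":0,"rz":0,"hand":50},{"x":0,"y":0,"z":0,"rx":0,"ry":0,"rz":0,"hand":50}]' 40
python3 - <<'E'
from h import *
go(605.4,314.2,13,100)
c=get_calibration("wrist");cv2.imwrite("pics/w2.png",grab_frame("wrist")[...,::-1]);np.savez("w2",**c)
E
```

```text
clock: 2.15
eef_pos: [605.6, 314.9, 231.1]
tcp_rot: [-3.141, -0.0, -2.916]
contact_force: [0.4, 0.5, -0.1]
opening: 0.583
grasp_force: 0.0
t2.15 tool x 0.3 y -0.7 z 131.1 rz -0.001 (after turn: x 0.3 y -0.7) q6 -1.32
```

View pics/w2.png

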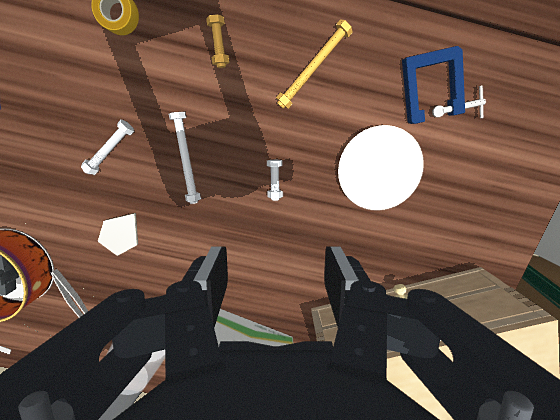

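The wrist view shows the steel short at (275,180), the long at (185,157) and the medium at (107,147). I'll measure all three here and zoom in to tell heads from nuts.

```bash
python3 - <<'E'
from h import *
im=cv2.imread("pics/w2.png");c=np.load("w2.npz")
H,S,V=cv2.split(cv2.cvtColor(im,cv2.COLOR_BGR2HSV))
m=((S<60)&(V>75)).astype(np.uint8);m[:105]=0;m[210:]=0;m[:,:75]=0;m[:,300:]=0
for k in cv2.findContours(m,0,1)[0]:
    if cv2.contourArea(k)>80: print(axis(c,k,8.5),np.round(k.mean(0)))
print("img down dir",ray(c,(275,200),8.5)-ray(c,(275,160),8.5))
a=cv2.resize(im[105:210,75:300],None,fx=3.4,fy=3.4,interpolation=cv2.INTER_CUBIC);cv2.imwrite("pics/z2.png",a)
E
```

```text
[603.8 313.5  51.3  18.8  13. ] [[274. 179.]]
[612.1 107.5  84.6  19.8 -33.6] [[107. 148.]]
[603.3 202.4 111.1  20.3  19.4] [[185. 156.]]
img down dir [48.80113134 11.21806103]
```

View pics/z2.png

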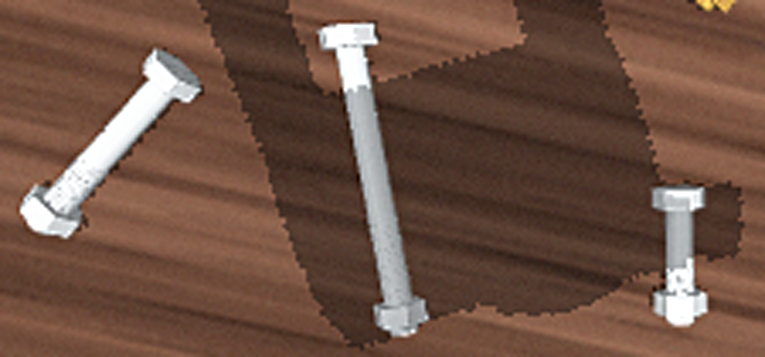

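The zoom shows head at the top (small x) and nut at the bottom (large x) for all three. I'll grasp the short one 2.5 mm headward of its centre.

```bash
python3 -m creep '[{"x":3.9,"y":-0.9,"z":40,"rx":0,"ry":0,"rz":0,"hand":40},{"x":0,"y":0,"z":40,"rx":0,"ry":0,"rz":0,"hand":40},{"x":0,"y":0,"z":40,"rx":0,"ry":0,"rz":0,"hand":40},{"x":0,"y":0,"z":40,"rx":0,"ry":0,"rz":0,"hand":40},{"x":0,"y":0,"z":35,"rx":0,"ry":0,"rz":0,"hand":40},{"x":0,"y":0,"z":15,"rx":0,"ry":0,"rz":0,"hand":40},{"x":0,"y":0,"z":10,"rx":0,"ry":0,"rz":0,"hand":40},{"x":0,"y":0,"z":7,"rx":0,"ry":0,"rz":0,"hand":40},{"x":0,"y":0,"z":0,"rx":0,"ry":0,"rz":0,"hand":40},{"x":0,"y":0,"z":0,"rx":0,"ry":0,"rz":0,"hand":40}]' 40
python3 - <<'E'
from h import *
go(602,313.2,13,3)
cv2.imwrite("pics/w3.png",grab_frame("wrist")[...,::-1])
E
```

```text
clock: 3.45
eef_pos: [602.6, 313.5, 5.2]
tcp_rot: [3.141, 0.001, -2.913]
contact_force: [0.5, -0.1, 0.0]
opening: 0.469
grasp_force: 0.0
t3.45 tool x 0.6 y -0.2 z 2.2 rz 0.001 (after turn: x 0.6 y -0.2) q6 -1.32
```

View pics/w3.png

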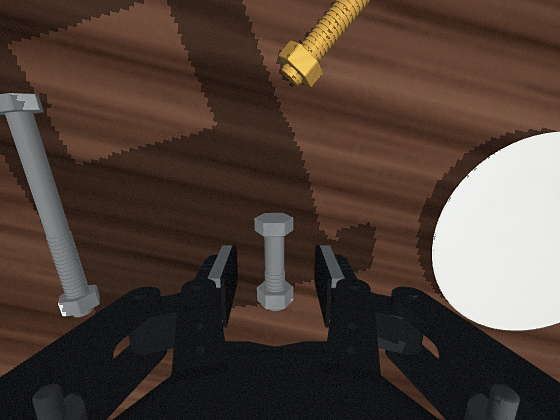

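The short bolt's shank (275,260) is centred between the pads; closing and lifting.

```bash
python3 -m creep '[{"x":0.6,"y":0,"z":2.2,"rx":0,"ry":0,"rz":0,"hand":40},{"x":0,"y":0,"z":0,"rx":0,"ry":0,"rz":0,"hand":0},{"x":0,"y":0,"z":0,"rx":0,"ry":0,"rz":0,"hand":0},{"x":0,"y":0,"z":0,"rx":0,"ry":0,"rz":0,"hand":0},{"x":0,"y":0,"z":0,"rx":0,"ry":0,"rz":0,"hand":0},{"x":0,"y":0,"z":0,"rx":0,"ry":0,"rz":0,"hand":0},{"x":0,"y":0,"z":-10,"rx":0,"ry":0,"rz":0,"hand":0},{"x":0,"y":0,"z":-20,"rx":0,"ry":0,"rz":0,"hand":0},{"x":0,"y":0,"z":-30,"rx":0,"ry":0,"rz":0,"hand":0},{"x":0,"y":0,"z":-30,"rx":0,"ry":0,"rz":0,"hand":0},{"x":0,"y":0,"z":0,"rx":0,"ry":0,"rz":0,"hand":0},{"x":0,"y":0,"z":0,"rx":0,"ry":0,"rz":0,"hand":0}]' 40
python3 - <<'E'
from h import *
go(527.3,-141.8,3.8,100)
E
```

```text
clock: 5.0
eef_pos: [601.3, 313.0, 92.3]
tcp_rot: [3.142, 0.0, -2.913]
contact_force: [-0.6, -0.2, -1.0]
opening: 0.099
grasp_force: 39.0
t5.00 tool x 175.0 y -426.2 z -7.7 rz 0.162 (after turn: x 104.0 y -448.9) q6 -1.32
```

```bash
python3 -m creep '[{"x":0,"y":0,"z":-20,"rx":0,"ry":0,"rz":0.081,"hand":0},{"x":0,"y":0,"z":-20,"rx":0,"ry":0,"rz":0.081,"hand":0},{"x":10.4,"y":-44.9,"z":-20,"rx":0,"ry":0,"rz":0,"hand":0},{"x":10.4,"y":-44.9,"z":-20,"rx":0,"ry":0,"rz":0,"hand":0},{"x":10.4,"y":-44.9,"z":-20,"rx":0,"ry":0,"rz":0,"hand":0},{"x":10.4,"y":-44.9,"z":-20,"rx":0,"ry":0,"rz":0,"hand":0},{"x":10.4,"y":-44.9,"z":0,"rx":0,"ry":0,"rz":0,"hand":0},{"x":10.4,"y":-44.9,"z":0,"rx":0,"ry":0,"rz":0,"hand":0},{"x":10.4,"y":-44.9,"z":0,"rx":0,"ry":0,"rz":0,"hand":0},{"x":10.4,"y":-44.9,"z":0,"rx":0,"ry":0,"rz":0,"hand":0},{"x":10.4,"y":-44.9,"z":0,"rx":0,"ry":0,"rz":0,"hand":0},{"x":10.4,"y":-44.9,"z":0,"rx":0,"ry":0,"rz":0,"hand":0},{"x":0,"y":0,"z":0,"rx":0,"ry":0,"rz":0,"hand":0},{"x":0,"y":0,"z":0,"rx":0,"ry":0,"rz":0,"hand":0},{"x":0,"y":0,"z":0,"rx":0,"ry":0,"rz":0,"hand":0}]' 40
python3 - <<'E'
from h import *
go(527.3,-141.8,3.8,11)
c=get_calibration("wrist");cv2.imwrite("pics/w4.png",grab_frame("wrist")[...,::-1]);np.savez("w4",**c)
E
```

```text
clock: 6.88
eef_pos: [527.3, -140.8, 211.6]
tcp_rot: [3.141, -0.001, -3.074]
contact_force: [-0.4, 0.1, -0.5]
opening: 0.094
grasp_force: 39.2
t6.88 tool x 0.1 y -1.0 z 200.6 rz 0.001 (after turn: x 0.1 y -1.0) q6 -1.90
```

View pics/w4.png

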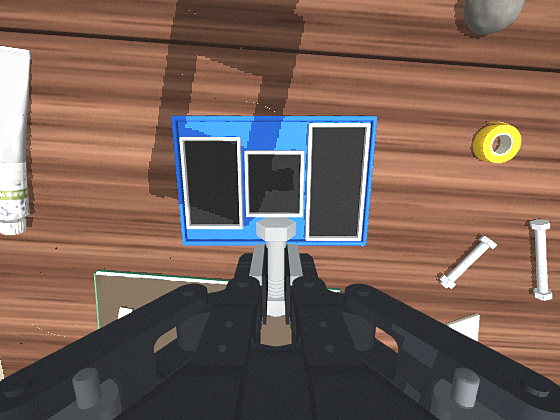

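The tray shows (left to right) medium (212,183), short (274,183) and long (338,182); the held bolt is at (275,255).

```bash
python3 - <<'E'
from h import *
im=cv2.imread("pics/w4.png");c=np.load("w4.npz")
H,S,V=cv2.split(cv2.cvtColor(im,cv2.COLOR_BGR2HSV))
m=((S<60)&(V>90)).astype(np.uint8);m[:118]=0;m[244:]=0;m[:,:178]=0;m[:,372:]=0
for k in cv2.findContours(m,0,1)[0]:
    if cv2.contourArea(k)>500: print("wall",axis(c,k,15),k.mean(0))
d=(V<62)&(S<120);d=d.astype(np.uint8);d[:125]=0;d[242:]=0;d[:,:180]=0;d[:,366:]=0
for k in cv2.findContours(cv2.morphologyEx(d,2,np.ones((3,3))),0,1)[0]:
    if cv2.contourArea(k)>500: print("floor",axis(c,k,11),k.mean(0))
E
```

```text
wall [ 542.7 -141.1  111.6   67.4    3.9] [[274.27619048 194.84761905]]
wall [ 530.8 -213.3  106.5   68.4    3.8] [[211.98986486 181.88513514]]
wall [521.4 -70.8 136.8  68.4   3.9] [[335.91091954 180.49425287]]
floor [ 526.2 -145.6   66.3   51.8    3.9] [[266.44162437 180.32994924]]
floor [ 530.6 -213.6   96.9   58.     3.9] [[213.88844622 179.10358566]]
```

```bash
python3 -m creep '[{"x":3.8,"y":-1.2,"z":30,"rx":0,"ry":0,"rz":0,"hand":0},{"x":0,"y":0,"z":40,"rx":0,"ry":0,"rz":0,"hand":0},{"x":0,"y":0,"z":40,"rx":0,"ry":0,"rz":0,"hand":0},{"x":0,"y":0,"z":40,"rx":0,"ry":0,"rz":0,"hand":0},{"x":0,"y":0,"z":25,"rx":0,"ry":0,"rz":0,"hand":0},{"x":0,"y":0,"z":12,"rx":0,"ry":0,"rz":0,"hand":0},{"x":0,"y":0,"z":9,"rx":0,"ry":0,"rz":0,"hand":0},{"x":0,"y":0,"z":2,"rx":0,"ry":0,"rz":0,"hand":0},{"x":0,"y":0,"z":0,"rx":0,"ry":0,"rz":0,"hand":0},{"x":0,"y":0,"z":0,"rx":0,"ry":0,"rz":0,"hand":0}]' 40
python3 -c "
from h import *
go(523.6,-142.2,3.85,11.5)"
```

```text
clock: 8.18
eef_pos: [524.2, -143.4, 14.8]
tcp_rot: [-3.141, 0.001, -3.075]
contact_force: [0.5, -0.4, -1.4]
opening: 0.091
grasp_force: 39.2
t8.18 tool x 0.5 y 1.3 z 3.3 rz -0.001 (after turn: x 0.5 y 1.3) q6 -1.91
```

```bash
python3 -m creep '[{"x":0,"y":1.0,"z":2,"rx":0,"ry":0,"rz":0,"hand":0},{"x":0,"y":0,"z":1.2,"rx":0,"ry":0,"rz":0,"hand":0},{"x":0,"y":0,"z":0,"rx":0,"ry":0,"rz":0,"hand":0},{"x":0,"y":0,"z":0,"rx":0,"ry":0,"rz":0,"hand":20},{"x":0,"y":0,"z":0,"rx":0,"ry":0,"rz":0,"hand":20},{"x":0,"y":0,"z":0,"rx":0,"ry":0,"rz":0,"hand":20},{"x":0,"y":0,"z":-8,"rx":0,"ry":0,"rz":0,"hand":20},{"x":0,"y":0,"z":-15,"rx":0,"ry":0,"rz":0,"hand":20},{"x":0,"y":0,"z":-30,"rx":0,"ry":0,"rz":0,"hand":20},{"x":0,"y":0,"z":-35,"rx":0,"ry":0,"rz":0,"hand":40},{"x":0,"y":0,"z":-35,"rx":0,"ry":0,"rz":0,"hand":40},{"x":0,"y":0,"z":0,"rx":0,"ry":0,"rz":0,"hand":40},{"x":0,"y":0,"z":0,"rx":0,"ry":0,"rz":0,"hand":40}]' 40
python3 -c "
from h import *
go(610.2,108.7,-33.6,100)"
```

```text
clock: 9.8
eef_pos: [523.5, -142.2, 134.3]
tcp_rot: [-3.141, 0.001, -3.075]
contact_force: [-0.2, -0.3, -0.8]
opening: 0.467
grasp_force: 0.0
t9.80 tool x -103.1 y 244.6 z 34.3 rz 0.653 (after turn: x 66.6 y 257.0) q6 -1.91
```

```bash
python3 -m creep '[{"x":-14.7,"y":34.9,"z":0,"rx":0,"ry":0,"rz":0,"hand":40},{"x":-14.7,"y":34.9,"z":0,"rx":0,"ry":0,"rz":0,"hand":40},{"x":-14.7,"y":34.9,"z":0,"rx":0,"ry":0,"rz":0,"hand":40},{"x":-14.7,"y":34.9,"z":0,"rx":0,"ry":0,"rz":0,"hand":40},{"x":-14.7,"y":34.9,"z":0,"rx":0,"ry":0,"rz":0,"hand":40},{"x":-14.7,"y":34.9,"z":0,"rx":0,"ry":0,"rz":0,"hand":40},{"x":-14.7,"y":34.9,"z":0,"rx":0,"ry":0,"rz":0,"hand":40},{"x":0,"y":0,"z":0,"rx":0,"ry":0,"rz":0.163,"hand":40},{"x":0,"y":0,"z":20,"rx":0,"ry":0,"rz":0.163,"hand":40},{"x":0,"y":0,"z":20,"rx":0,"ry":0,"rz":0.163,"hand":40},{"x":0,"y":0,"z":20,"rx":0,"ry":0,"rz":0.163,"hand":40},{"x":0,"y":0,"z":20,"rx":0,"ry":0,"rz":0,"hand":40},{"x":0,"y":0,"z":20,"rx":0,"ry":0,"rz":0,"hand":40},{"x":0,"y":0,"z":0,"rx":0,"ry":0,"rz":0,"hand":40},{"x":0,"y":0,"z":0,"rx":0,"ry":0,"rz":0,"hand":40}]' 40
python3 - <<'E'
from h import *
go(610.2,108.7,-33.6,3)
cv2.imwrite("pics/w5.png",grab_frame("wrist")[...,::-1])
E
```

```text
clock: 11.68
eef_pos: [610.5, 108.3, 34.1]
tcp_rot: [3.141, 0.0, 2.557]
contact_force: [0.4, 0.3, 0.4]
opening: 0.469
grasp_force: 0.0
t11.68 tool x 0.4 y 0.2 z 31.1 rz 0.002 (after turn: x 0.4 y 0.2) q6 -0.81
```

View pics/w5.png

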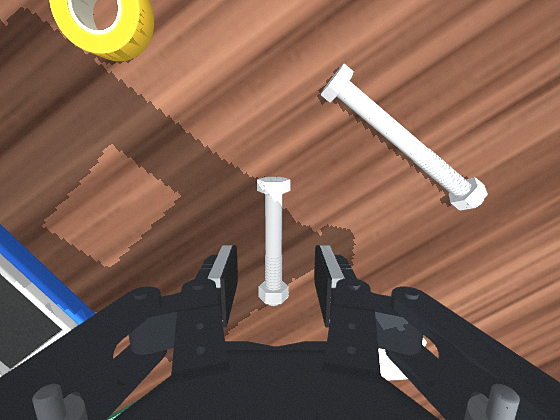

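The medium bolt (274,242) lies straight between the pads; descending to grip it.

```bash
python3 -m creep '[{"x":0,"y":0,"z":12,"rx":0,"ry":0,"rz":0,"hand":40},{"x":0,"y":0,"z":12,"rx":0,"ry":0,"rz":0,"hand":40},{"x":0,"y":0,"z":6,"rx":0,"ry":0,"rz":0,"hand":40},{"x":0,"y":0,"z":2,"rx":0,"ry":0,"rz":0,"hand":40},{"x":0,"y":0,"z":0,"rx":0,"ry":0,"rz":0,"hand":40},{"x":0,"y":0,"z":0,"rx":0,"ry":0,"rz":0,"hand":0},{"x":0,"y":0,"z":0,"rx":0,"ry":0,"rz":0,"hand":0},{"x":0,"y":0,"z":0,"rx":0,"ry":0,"rz":0,"hand":0},{"x":0,"y":0,"z":0,"rx":0,"ry":0,"rz":0,"hand":0},{"x":0,"y":0,"z":0,"rx":0,"ry":0,"rz":0,"hand":0},{"x":0,"y":0,"z":-10,"rx":0,"ry":0,"rz":0,"hand":0},{"x":0,"y":0,"z":-30,"rx":0,"ry":0,"rz":0,"hand":0},{"x":0,"y":0,"z":-40,"rx":0,"ry":0,"rz":0,"hand":0},{"x":0,"y":0,"z":-40,"rx":0,"ry":0,"rz":0,"hand":0},{"x":0,"y":0,"z":0,"rx":0,"ry":0,"rz":0,"hand":0},{"x":0,"y":0,"z":0,"rx":0,"ry":0,"rz":0,"hand":0}]' 50
python3 -c "
from h import *
go(528.3,-213.5,3.85,100)"
```

```text
clock: 13.72
eef_pos: [609.6, 108.2, 121.6]
tcp_rot: [-3.141, -0.0, 2.556]
contact_force: [-0.1, -0.5, -1.2]
opening: 0.089
grasp_force: 48.9
t13.72 tool x -110.1 y -313.0 z 21.6 rz -0.653 (after turn: x 102.7 y -315.5) q6 -0.81
```

```bash
python3 -m creep '[{"x":-12.2,"y":-34.8,"z":0,"rx":0,"ry":0,"rz":0,"hand":0},{"x":-12.2,"y":-34.8,"z":0,"rx":0,"ry":0,"rz":0,"hand":0},{"x":-12.2,"y":-34.8,"z":0,"rx":0,"ry":0,"rz":0,"hand":0},{"x":-12.2,"y":-34.8,"z":0,"rx":0,"ry":0,"rz":0,"hand":0},{"x":-12.2,"y":-34.8,"z":0,"rx":0,"ry":0,"rz":0,"hand":0},{"x":-12.2,"y":-34.8,"z":0,"rx":0,"ry":0,"rz":0,"hand":0},{"x":-12.2,"y":-34.8,"z":0,"rx":0,"ry":0,"rz":0,"hand":0},{"x":-12.2,"y":-34.8,"z":0,"rx":0,"ry":0,"rz":0,"hand":0},{"x":-12.2,"y":-34.8,"z":0,"rx":0,"ry":0,"rz":0,"hand":0},{"x":0,"y":0,"z":0,"rx":0,"ry":0,"rz":-0.163,"hand":0},{"x":0,"y":0,"z":10,"rx":0,"ry":0,"rz":-0.163,"hand":0},{"x":0,"y":0,"z":20,"rx":0,"ry":0,"rz":-0.163,"hand":0},{"x":0,"y":0,"z":20,"rx":0,"ry":0,"rz":-0.164,"hand":0},{"x":0,"y":0,"z":20,"rx":0,"ry":0,"rz":0,"hand":0},{"x":0,"y":0,"z":0,"rx":0,"ry":0,"rz":0,"hand":0},{"x":0,"y":0,"z":0,"rx":0,"ry":0,"rz":0,"hand":0}]' 50
python3 - <<'E'
from h import *
go(528.3,-213.5,3.85,11.5)
cv2.imwrite("pics/w6.png",grab_frame("wrist")[...,::-1])
E
```

```text
clock: 15.72
eef_pos: [528.2, -213.3, 51.7]
tcp_rot: [3.141, -0.001, -3.075]
contact_force: [0.1, 0.2, -0.4]
opening: 0.087
grasp_force: 49.0
t15.72 tool x -0.0 y -0.2 z 40.2 rz -0.000 (after turn: x -0.0 y -0.2) q6 -2.02
```

View pics/w6.png

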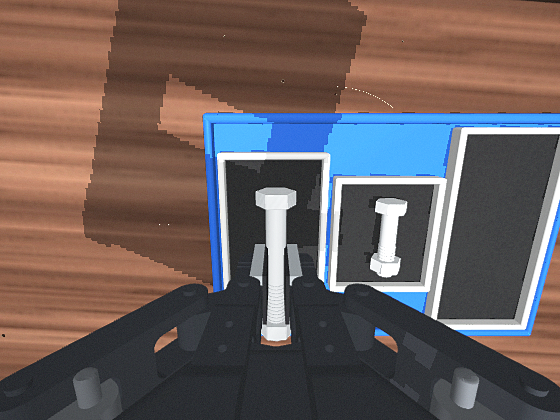

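The short bolt is lying well inside the short compartment at (388,238), and the held medium bolt (275,260) is over the medium one. I'll lower and release it.

```bash
python3 -m creep '[{"x":0,"y":0,"z":15,"rx":0,"ry":0,"rz":0,"hand":0},{"x":0,"y":0,"z":15,"rx":0,"ry":0,"rz":0,"hand":0},{"x":0,"y":0,"z":7,"rx":0,"ry":0,"rz":0,"hand":0},{"x":0,"y":0,"z":3,"rx":0,"ry":0,"rz":0,"hand":0},{"x":0,"y":0,"z":0,"rx":0,"ry":0,"rz":0,"hand":0},{"x":0,"y":0,"z":0,"rx":0,"ry":0,"rz":0,"hand":0},{"x":0,"y":0,"z":0,"rx":0,"ry":0,"rz":0,"hand":20},{"x":0,"y":0,"z":0,"rx":0,"ry":0,"rz":0,"hand":20},{"x":0,"y":0,"z":0,"rx":0,"ry":0,"rz":0,"hand":20},{"x":0,"y":0,"z":-8,"rx":0,"ry":0,"rz":0,"hand":20},{"x":0,"y":0,"z":-15,"rx":0,"ry":0,"rz":0,"hand":20},{"x":0,"y":0,"z":-30,"rx":0,"ry":0,"rz":0,"hand":20},{"x":0,"y":0,"z":-35,"rx":0,"ry":0,"rz":0,"hand":40},{"x":0,"y":0,"z":-35,"rx":0,"ry":0,"rz":0,"hand":40},{"x":0,"y":0,"z":0,"rx":0,"ry":0,"rz":0,"hand":40},{"x":0,"y":0,"z":0,"rx":0,"ry":0,"rz":0,"hand":40}]' 50
python3 -c "
from h import *
go(601.4,201.6,19.3,35)"
```

```text
clock: 17.77
eef_pos: [528.3, -213.3, 135.3]
tcp_rot: [-3.141, 0.0, -3.074]
contact_force: [0.0, 0.1, -0.3]
opening: 0.466
grasp_force: 0.0
t17.77 tool x -100.8 y 409.1 z 100.3 rz -0.270 (after turn: x -206.1 y 367.4) q6 -2.02
```

```bash
python3 -m creep '[{"x":-10.1,"y":40.9,"z":0,"rx":0,"ry":0,"rz":0,"hand":40},{"x":-10.1,"y":40.9,"z":0,"rx":0,"ry":0,"rz":0,"hand":40},{"x":-10.1,"y":40.9,"z":0,"rx":0,"ry":0,"rz":0,"hand":40},{"x":-10.1,"y":40.9,"z":0,"rx":0,"ry":0,"rz":0,"hand":40},{"x":-10.1,"y":40.9,"z":0,"rx":0,"ry":0,"rz":0,"hand":40},{"x":-10.1,"y":40.9,"z":0,"rx":0,"ry":0,"rz":0,"hand":40},{"x":-10.1,"y":40.9,"z":0,"rx":0,"ry":0,"rz":0,"hand":40},{"x":-10.1,"y":40.9,"z":0,"rx":0,"ry":0,"rz":0,"hand":40},{"x":-10.1,"y":40.9,"z":0,"rx":0,"ry":0,"rz":0,"hand":40},{"x":-10.1,"y":40.9,"z":0,"rx":0,"ry":0,"rz":0,"hand":40},{"x":0,"y":0,"z":0,"rx":0,"ry":0,"rz":-0.135,"hand":40},{"x":0,"y":0,"z":20,"rx":0,"ry":0,"rz":-0.135,"hand":40},{"x":0,"y":0,"z":25,"rx":0,"ry":0,"rz":0,"hand":40},{"x":0,"y":0,"z":25,"rx":0,"ry":0,"rz":0,"hand":40},{"x":0,"y":0,"z":20,"rx":0,"ry":0,"rz":0,"hand":40},{"x":0,"y":0,"z":10,"rx":0,"ry":0,"rz":0,"hand":40},{"x":0,"y":0,"z":0,"rx":0,"ry":0,"rz":0,"hand":40},{"x":0,"y":0,"z":0,"rx":0,"ry":0,"rz":0,"hand":40}]' 50
python3 - <<'E'
from h import *
go(601.4,201.7,19.3,3)
cv2.imwrite("pics/w7.png",grab_frame("wrist")[...,::-1])
E
```

```text
clock: 20.02
eef_pos: [602.4, 201.7, 35.6]
tcp_rot: [-3.142, 0.001, -2.804]
contact_force: [-0.6, -0.2, -0.2]
opening: 0.469
grasp_force: 0.0
t20.02 tool x 0.9 y 0.4 z 32.6 rz 0.000 (after turn: x 0.9 y 0.4) q6 -1.59
```

View pics/w7.png

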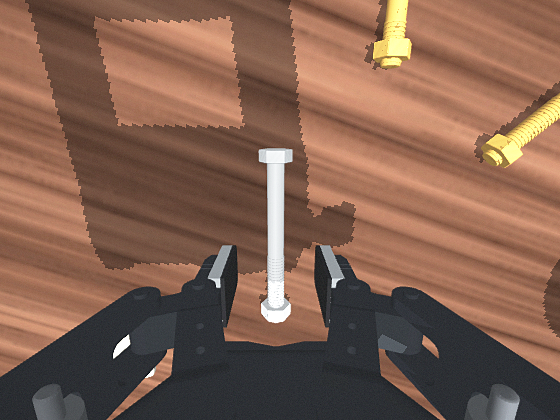

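The long bolt (275,235) is aligned between the pads; gripping and lifting.

```bash
python3 -m creep '[{"x":0.9,"y":0,"z":13,"rx":0,"ry":0,"rz":0,"hand":40},{"x":0,"y":0,"z":12,"rx":0,"ry":0,"rz":0,"hand":40},{"x":0,"y":0,"z":6,"rx":0,"ry":0,"rz":0,"hand":40},{"x":0,"y":0,"z":2.5,"rx":0,"ry":0,"rz":0,"hand":40},{"x":0,"y":0,"z":0,"rx":0,"ry":0,"rz":0,"hand":40},{"x":0,"y":0,"z":0,"rx":0,"ry":0,"rz":0,"hand":0},{"x":0,"y":0,"z":0,"rx":0,"ry":0,"rz":0,"hand":0},{"x":0,"y":0,"z":0,"rx":0,"ry":0,"rz":0,"hand":0},{"x":0,"y":0,"z":0,"rx":0,"ry":0,"rz":0,"hand":0},{"x":0,"y":0,"z":0,"rx":0,"ry":0,"rz":0,"hand":0},{"x":0,"y":0,"z":-10,"rx":0,"ry":0,"rz":0,"hand":0},{"x":0,"y":0,"z":-30,"rx":0,"ry":0,"rz":0,"hand":0},{"x":0,"y":0,"z":-40,"rx":0,"ry":0,"rz":0,"hand":0},{"x":0,"y":0,"z":-40,"rx":0,"ry":0,"rz":0,"hand":0},{"x":0,"y":0,"z":0,"rx":0,"ry":0,"rz":0,"hand":0},{"x":0,"y":0,"z":0,"rx":0,"ry":0,"rz":0,"hand":0}]' 60
python3 -c "
from h import *
go(518.9,-71,3.85,51)"
```

```text
clock: 22.08
eef_pos: [600.5, 201.0, 121.1]
tcp_rot: [-3.142, -0.0, -2.804]
contact_force: [-0.3, -0.6, -1.7]
opening: 0.085
grasp_force: 58.7
t22.07 tool x 167.0 y -229.7 z 70.1 rz 0.270 (after turn: x 99.7 y -265.9) q6 -1.59
```

```bash
python3 -m creep '[{"x":20.9,"y":-28.7,"z":0,"rx":0,"ry":0,"rz":0,"hand":0},{"x":20.9,"y":-28.7,"z":0,"rx":0,"ry":0,"rz":0,"hand":0},{"x":20.9,"y":-28.7,"z":0,"rx":0,"ry":0,"rz":0,"hand":0},{"x":20.9,"y":-28.7,"z":0,"rx":0,"ry":0,"rz":0,"hand":0},{"x":20.9,"y":-28.7,"z":0,"rx":0,"ry":0,"rz":0,"hand":0},{"x":20.9,"y":-28.7,"z":0,"rx":0,"ry":0,"rz":0,"hand":0},{"x":20.9,"y":-28.7,"z":0,"rx":0,"ry":0,"rz":0,"hand":0},{"x":20.9,"y":-28.7,"z":0,"rx":0,"ry":0,"rz":0,"hand":0},{"x":0,"y":0,"z":0,"rx":0,"ry":0,"rz":0.135,"hand":0},{"x":0,"y":0,"z":10,"rx":0,"ry":0,"rz":0.135,"hand":0},{"x":0,"y":0,"z":20,"rx":0,"ry":0,"rz":0,"hand":0},{"x":0,"y":0,"z":20,"rx":0,"ry":0,"rz":0,"hand":0},{"x":0,"y":0,"z":20,"rx":0,"ry":0,"rz":0,"hand":0},{"x":0,"y":0,"z":0,"rx":0,"ry":0,"rz":0,"hand":0},{"x":0,"y":0,"z":0,"rx":0,"ry":0,"rz":0,"hand":0}]' 60
python3 - <<'E'
from h import *
go(518.9,-71,3.85,11.5)
cv2.imwrite("pics/w8.png",grab_frame("wrist")[...,::-1])
E
```

```text
clock: 23.95
eef_pos: [518.9, -70.8, 51.2]
tcp_rot: [3.141, -0.001, -3.074]
contact_force: [0.7, 0.4, -0.3]
opening: 0.084
grasp_force: 58.7
t23.95 tool x -0.0 y -0.2 z 39.7 rz 0.000 (after turn: x -0.0 y -0.2) q6 -1.78
```

View pics/w8.png

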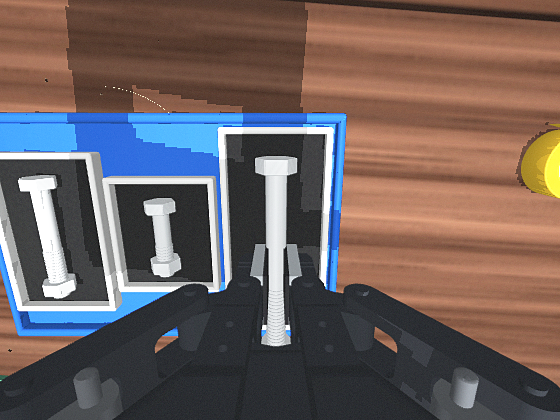

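The medium (47,237) and short (163,237) bolts lie inside their compartments, and the long one (275,250) is over its own. I'll lower, release and withdraw.

```bash
python3 -m creep '[{"x":0,"y":0,"z":15,"rx":0,"ry":0,"rz":0,"hand":0},{"x":0,"y":0,"z":15,"rx":0,"ry":0,"rz":0,"hand":0},{"x":0,"y":0,"z":7,"rx":0,"ry":0,"rz":0,"hand":0},{"x":0,"y":0,"z":2.5,"rx":0,"ry":0,"rz":0,"hand":0},{"x":0,"y":0,"z":0,"rx":0,"ry":0,"rz":0,"hand":0},{"x":0,"y":0,"z":0,"rx":0,"ry":0,"rz":0,"hand":0},{"x":0,"y":0,"z":0,"rx":0,"ry":0,"rz":0,"hand":20},{"x":0,"y":0,"z":0,"rx":0,"ry":0,"rz":0,"hand":20},{"x":0,"y":0,"z":0,"rx":0,"ry":0,"rz":0,"hand":20},{"x":0,"y":0,"z":-8,"rx":0,"ry":0,"rz":0,"hand":20},{"x":0,"y":0,"z":-15,"rx":0,"ry":0,"rz":0,"hand":20},{"x":0,"y":0,"z":-30,"rx":0,"ry":0,"rz":0,"hand":20},{"x":-30,"y":0,"z":-40,"rx":0,"ry":0,"rz":0,"hand":40},{"x":-30,"y":0,"z":-40,"rx":0,"ry":0,"rz":0,"hand":40},{"x":-30,"y":0,"z":-40,"rx":0,"ry":0,"rz":0,"hand":40},{"x":0,"y":0,"z":0,"rx":0,"ry":0,"rz":0,"hand":40},{"x":0,"y":0,"z":0,"rx":0,"ry":0,"rz":0,"hand":40},{"x":0,"y":0,"z":0,"rx":0,"ry":0,"rz":0,"hand":40}]' 60
python3 - <<'E'
from h import *
cv2.imwrite("pics/w9.png",grab_frame("wrist")[...,::-1])
E
```

```text
clock: 26.25
eef_pos: [607.3, -64.7, 183.8]
tcp_rot: [3.141, -0.003, -3.074]
contact_force: [-0.9, 0.5, -0.8]
opening: 0.47
grasp_force: 0.0
```

View pics/w9.png

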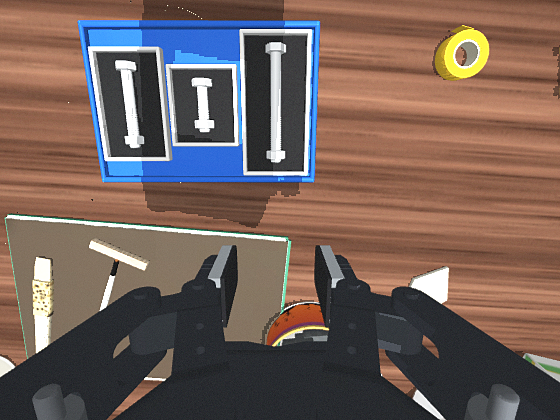

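All three bolts lie flat in their own compartments (medium (130,103), short (203,105), long (276,102)), and the gripper is clear.

```bash
python3 -c "
from rig import *
print(sign_off())"
```

```text
the job is handed in; nothing more can be done
None
```

The short, medium and long steel bolts each lie flat and lengthways in their own compartments, the brass bolts were not touched, and the job was handed in at about 26 s.

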